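Open the carving router's guard gate and hold it wide

ROBOT

A 6-joint arm with a two-finger parallel gripper is mounted at the origin on the work surface. World frame = base frame: x ahead of the robot, y to its left, z up, the work surface at z = 0. Lengths are in m, angles in degrees, forces in N, time in s.
With the tool pointing down it reaches from about 0.25 to 0.725 m from the base axis. Payload 9.7 kg.
Tool frame: the origin (TCP) lies midway between the tips of the shut fingers; the grasp point (between the pads) lies 19 mm behind it; y points along the fingers, z is the direction in which the jaws open and shut, and the axes are right-handed (so a half turn about y gives the same grasp; the last joint's range is limited). The gripper opens to 85 mm and grips with 20 to 120 N. Pads are 22 mm wide; open, the fingers measure 114 mm over their backs; the gripper's body (76 mm by 85 mm) begins 54 mm behind the grasp point. The pads swing forward as they close: fully open they stand 13 mm farther back than shut.
Start: joints at [66.406, 4.979, 10.078, 95.1, 0, 90], TCP at [0.22, 0.504, 0.231] pointing down, gripper open.
Joint ranges: [-179.16, 179.16], [-48.56, 103.87], [-65.8, 70.77], [-126.05, 130.52], [-82.76, 87.17], [-180, 180]. Speed limits (degrees/s): [127.2, 127.2, 147.25, 180, 180, 180].

INTERFACE

Orientations are given as [roll, pitch, yaw] about the fixed x, y, z axes, in that order (R = Rz(yaw) Ry(pitch) Rx(roll)).
In Python, from cell import robot, get_image, camera_info, ticket gives the robot as it stands.
- The arm moves only by the tool carry_out, never from a script. Its argument "deltas" is a list of rows, each a list of 7 numbers: the shift along the tool's x, y, z in m, then the turn, a rotation vector about the tool's x, y, z in rad, then the finger opening in m, from 0 to 0.0854. A call has exactly 10 rows; each row shifts and turns the commanded pose from where the row before left it, along the tool's axes as they then stand; what a row does not reach is not made up. A row lasts 1/12 s, in which the tool goes at most 41.7 mm and 7.16 degrees, less where a joint would pass 70% of its speed; a pose out of reach is approached as far as the arm can. A call with a gripper value outside its range is refused whole. The fingers move at their own pace and stop on an object; "squeeze" is the grip in N (left out, the last holds). Time passes only in rows, so rows that do not move let the fingers close, or fill a call up. It gives the time, the measured TCP pose, the force and the opening at its end, in the units of the state.
- robot.get_obs(): the state, without advancing time (a new reading comes with each control period).
- get_image(name): name is "side" or "top" or "wrist"; returns the picture (480x640x3 uint8, red, green, blue); there is no depth.
- camera_info(name): a dict with "K" (3x3 intrinsics, pixels), "k1" (the pictures are not rectified: a ray, as slopes to the right and down, at radius r is drawn at 1 + k1 r^2 times it, then the intrinsics apply), "R" (3x3) and "t" (3): a world point X has camera coordinates R X + t. Camera axes: x right, y down, z forward; pixel columns grow to the right and rows downward; lengths in m; the calibration is good to about 2 mm. A picture is of the moment at which its call begins: read the wrist's pose just before it. camera_info takes no time and is no camera call; for the wrist camera it gives the pose at the moment of the call.
- ticket.finish_job(): hands the job in, once; it reports no verdict.
The state is a dict: "t": time; "joint_pos": joint angles; "joint_vel": joint speeds; "effort": joint torques, N m; "tool_pos": TCP position; "eef_rot": TCP orientation; "contact_force": force on the tool from outside, world axes, zero at the start; "moment": the same for the moment, N m; "finger_gap": finger opening in m.
Only numpy, scipy, OpenCV 4.12 (cv2) and the standard library are available. Lean on these libraries where they do the work, as an engineer would, in place of code of your own. Each camera call takes 0.05 s, during which the arm holds its last target. There are 200 camera calls.

TASK

Open the gate of the carving router's guard and keep it wide open so that a workmate can lift the carving out with both hands. Squeeze the inner catch (the one nearer the hinge) fully in first, then squeeze the outer catch and swing the gate out past its half-open detent until it stands about square to the front of the guard; its spring wants to shut it, so finish while still holding it there, with the arm bearing on the gate and not letting go. Do not shift the tools and other things lying about on the bench.

Things in the scene. Friction and masses are not known exactly. Their poses are not given: they have to be found in the camera images.
- guard: Fixed open-topped fence of aluminium profile and clear panels, 400 wide, 370 deep, 190 mm high, round a carving router that stays under 210 mm. Origin: bench level, middle of the front. x runs into the guard, y left along its front, z up; the front looks towards the robot. Dark steel ears and guides at 27 to 42 mm either side of each catch's middle end at z = 209 mm; nothing stands above.
- hinge (a point): Point on the gate's vertical hinge axis, at z = 226 mm, fixed to the guard, axes as the guard's; 125 mm left of the middle of the front and 13 mm before it. The gate, shut, runs 273 mm from here along -y; 25 mm thick, underside 22 mm above the bench, top rail's upper face at z = 190 mm, clear panel between rails. It swings out from -y towards -x: clockwise seen from above.
- gate (a joint): Gate angle, rad: 0 shut, grows as it swings out to the robot, 1.57 square to the front, 1.75 stop. A spring always pulls it shut (0.1 N m at 0, 0.5 at 1.5), damped. A sprung roller riding over a cam lobe at the hinge is the detent: it resists between about 0.35 and 0.62 rad with up to 0.8 N m more; let go beyond that, the gate rests half open at about 0.85 to 0.95. No bolt holds it past 0.1.
- inner_catch (a point): Middle of the inner, lower squeeze catch on the gate's top rail, 75 mm from the hinge axis, z = 226 mm: between two black upright paddles, tops at z = 235 mm. No spring: each paddle slides against 3.5 N of friction and stays where it is put. Moves with the gate; axes: y along the rail from free end to hinge (the squeezing direction), x into the guard when shut, z up.
- outer_catch (a point): Middle of the outer, taller squeeze catch, as the inner one but 205 mm from the hinge axis, z = 226 mm, paddle tops at 243 mm with a bead along each to 246 mm. Sprung: each paddle needs 3 N at rest, 6 N fully in, and jumps out when let go, so keep it squeezed until the gate is open by over 0.1 rad; it is also a grip to swing and hold the gate by. Axes as the inner catch's.
- inner_left (a joint): Travel of the inner catch's paddle on the hinge side, in m: 0 at rest (bolt in its ear), 0.013 at its stop, fully squeezed in. Paddles are 20 mm across the rail, 6 mm thick; a pair is 44 mm over its outer faces at rest, 18 mm fully squeezed. Each bolt leaves its ear after 7 mm: both of a catch must go in 8 mm or more.
- inner_right (a joint): Travel of the inner catch's paddle on the free-end side, in m: 0 at rest (bolt in its ear), 0.013 at its stop, fully squeezed in. Paddles are 20 mm across the rail, 6 mm thick; a pair is 44 mm over its outer faces at rest, 18 mm fully squeezed. Each bolt leaves its ear after 7 mm: both of a catch must go in 8 mm or more.
- outer_left (a joint): Travel of the outer catch's paddle on the hinge side, in m: 0 at rest (bolt in its ear), 0.013 at its stop, fully squeezed in. Paddles are 20 mm across the rail, 6 mm thick; a pair is 44 mm over its outer faces at rest, 18 mm fully squeezed. Each bolt leaves its ear after 7 mm: both of a catch must go in 8 mm or more.
- outer_right (a joint): Travel of the outer catch's paddle on the free-end side, in m: 0 at rest (bolt in its ear), 0.013 at its stop, fully squeezed in. Paddles are 20 mm across the rail, 6 mm thick; a pair is 44 mm over its outer faces at rest, 18 mm fully squeezed. Each bolt leaves its ear after 7 mm: both of a catch must go in 8 mm or more.
- tube: Bone-white turned tube standing on end, 104 mm in diameter, 160 mm high; to the right in front of the guard. A bystander: leave it where it is; origin near its middle, at its underside.
- oil: Small amber oil bottle, 48 mm in diameter, 135 mm high, standing just off the gate's free end, clear of its swing. A bystander: leave it where it is; origin near its middle, at its underside.
- mallet: Wooden mallet lying to the left of the guard's front. A bystander: leave it where it is; origin near its middle, at its underside.
- gouge: Carving gouge with a wooden handle lying to the right in front of the guard. A bystander: leave it where it is; origin near its middle, at its underside.
- bench_brush: Bench brush lying to the left in front of the guard, just outside the gate's swing. A bystander: leave it where it is; origin near its middle, at its underside.
- mug: White mug to the right in front of the guard, 82 mm in diameter, 95 mm high. A bystander: leave it where it is; origin near its middle, at its underside.
- blank: Dark wooden blank 100 x 70 x 35 mm lying in front of the guard, just outside the gate's swing. A bystander: leave it where it is; origin near its middle, at its underside.

How it is judged (in metres and radians):
On the way, in this order (a step that is already met when the one before it is completed fails the run):
1. the inner catch is squeezed in on both sides while the gate is still shut (value of joint each of inner_left, inner_right above 0.0075 m and value of joint gate below 0.05 rad), for 0.2 s.
2. with the inner catch still in, the outer catch is squeezed in on both sides (value of joint each of inner_left, inner_right, outer_left, outer_right above 0.0075 m), for 0.1 s.
3. the gate has been swung out past its detent (value of joint gate above 1 rad), for 0.1 s.
At the end, for the whole second after the job is handed in: The gate stands open by more than 1.25 rad (72 degrees), still (under 0.15 rad/s), and the robot bears on the gate or its catches with more than 1 N through the last second; nothing else keeps it there, as its spring would bring it back to the detent (value of joint gate above 1.25 rad and velocity of joint gate between -0.15 and 0.15 rad/s and contact force between any of the fingers, the arm and gate above 1 N); the arm keeps its last pose, push and grip.
It fails at once if a thing lying about on the bench is shifted by more than 30 mm (distance of any of tube, oil, mallet, gouge, bench_brush, mug, blank from where it was at the start of the episode above 0.03 m).
It also fails if it takes over 48 s, if anything falls off the work surface, if the arm or the gripper's body presses on something with over 40 N, if the wrist force passes 120 N, or if a joint passes its speed limit or range.

## Working session

There is one attempt and no reset: what is moved stays moved. The work goes in short steps, Python scripts to look and compute and a tool call to move; the robot and the scene stay as the last step left them, time stands still between calls to the robot, and variables do not carry over. Pictures are saved under pics/ and viewed, about 8 in all and at most 12, crops included, and the job is handed in when it is done.

Besides the shell and the picture viewer there is one more tool, called after "Request:" as name(argument=value, ...), one argument or row to a line, values as JSON. carry_out: Moves the arm, as the interface text tells. Its arguments: {"type":"object","properties":{"deltas":{"type":"array","items":{"type":"array","items":{"type":"number"}}},"squeeze":{"type":"number"}},"required":["deltas"]}

```bash
ls; mkdir -p pics
python3 - <<'E'
from cell import robot,get_image,camera_info
import cv2,numpy as np
o=robot.get_obs();print(o)
for n in ["top","side","wrist"]:
    im=get_image(n);cv2.imwrite(f"pics/{n}0.png",im[:,:,::-1])
    c=camera_info(n);print(n,c)
E
```

```text
pics
{'t': 0.0, 'joint_pos': array([6.64072462e+01, 5.01138190e+00, 1.00351147e+01, 9.50997270e+01,
       2.39545820e-03, 9.00016037e+01]), 'joint_vel': array([-0.09080467,  0.03626912, -0.01977969, -0.07106644,  0.08064994,
       -0.04003941]), 'effort': array([ 6.34257794e-04, -5.20388067e+01,  4.64801431e+01,  1.62844575e-02,
       -4.76951197e-05,  1.85474420e-05]), 'tool_pos': array([0.22002672, 0.50382471, 0.23058628]), 'eef_rot': array([-9.00759942e+01,  2.39332900e-03, -2.35943607e+01]), 'contact_force': array([0.30890219, 0.0343595 , 0.68887205]), 'moment': array([ 0.02258978,  0.00448204, -0.02531318]), 'finger_gap': 0.08556391292967949}
top {'K': array([[619.83851563,   0.        , 314.11264007],
       [  0.        , 619.83851563, 243.70916188],
       [  0.        ,   0.        ,   1.        ]]), 'k1': -0.01434528977642222, 'R': array([[ 0.01886241, -0.99976956, -0.0102485 ],
       [-0.99752541, -0.01812372, -0.06793075],
       [ 0.06772935,  0.01150448, -0.9976374 ]]), 't': array([-0.00819253,  0.53326417,  1.36090262])}
side {'K': array([[497.52564169,   0.        , 322.45137971],
       [  0.        , 497.52564169, 240.40362228],
       [  0.        ,   0.        ,   1.        ]]), 'k1': -0.016863140726293406, 'R': array([[ 0.92417908, -0.38148046, -0.01912301],
       [-0.26288089, -0.59894047, -0.7564152 ],
       [ 0.27710407,  0.70409017, -0.65381217]]), 't': array([-0.46579371,  0.25350506,  1.04341399])}
wrist {'K': array([[357.83327985,   0.        , 324.2022518 ],
       [  0.        , 357.83327985, 240.6850429 ],
       [  0.        ,   0.        ,   1.        ]]), 'k1': -0.0581746654978909, 'R': array([[ 0.40082333,  0.9161543 , -0.00140045],
       [ 0.88135746, -0.3851813 ,  0.27357704],
       [ 0.25009935, -0.11089036, -0.96184907]]), 't': array([-0.55013266, -0.03565663,  0.38005521])}
```

View pics/top0.png

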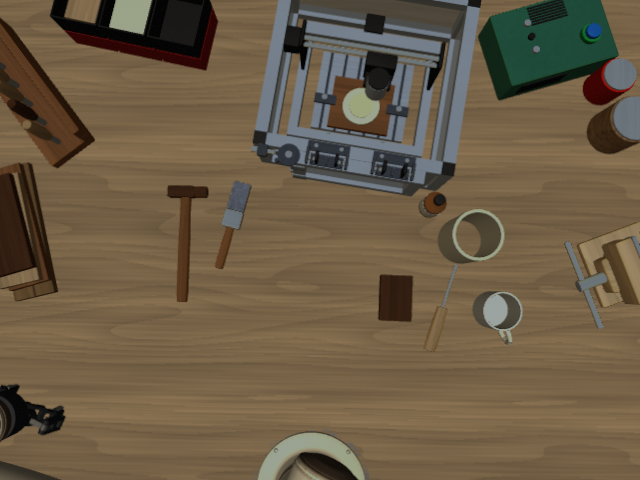

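View pics/side0.png

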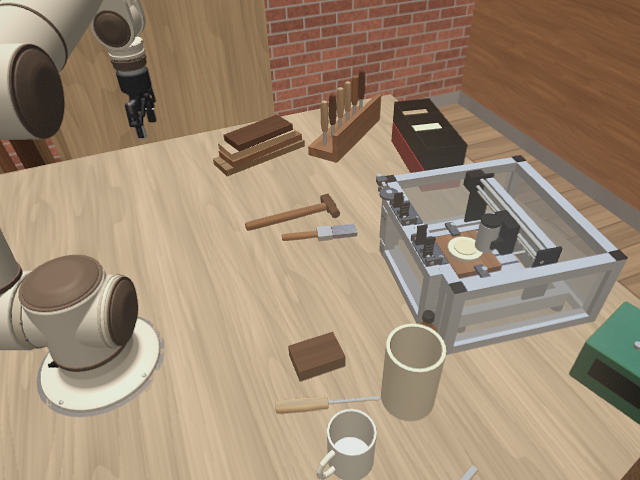

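The top view shows the guard front sloping slightly (hinge around pixel (288,153), catches around (327,155) and (393,165)); the bystanders lie in front of the guard and to its sides. I'll zoom in on the catches.

```bash
python3 - <<'E'
import cv2
im=cv2.imread("pics/top0.png")[120:215,245:460]
cv2.imwrite("pics/c1.png",cv2.resize(im,None,fx=3.7,fy=3.7,interpolation=cv2.INTER_CUBIC))
E
cat > h.py <<'E'
import numpy as np,cv2
from cell import camera_info
def pix2w(n,uv,z,c=None):
    c=c or camera_info(n)
    K,R,t=c["K"],np.array(c["R"]),np.array(c["t"])
    d=np.array([(uv[0]-K[0,2])/K[0,0],(uv[1]-K[1,2])/K[1,1]]);s=d.copy()
    for _ in range(10): s=d/(1+c["k1"]*(s@s))
    r=R.T@np.r_[s,1];o=-R.T@t
    return o+r*(z-o[2])/r[2]
def w2pix(n,X,c=None):
    c=c or camera_info(n)
    p=np.array(c["R"])@X+c["t"];s=p[:2]/p[2];s=s*(1+c["k1"]*(s@s))
    return c["K"][:2,:2]@s+c["K"][:2,2]
E
```

```text
(no output)
```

View pics/c1.png

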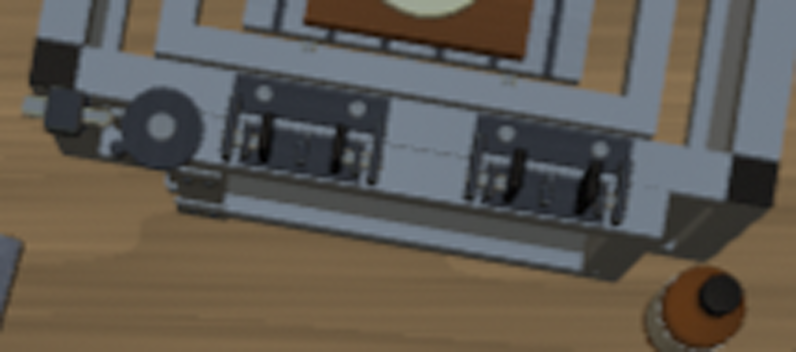

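The crop shows the hinge knuckle at (161,126), the inner paddles at about (265,132) and (341,140), and the outer paddles at about (518,165) and (593,178).

Run:
```python
from h import *
f=lambda u,v,z:pix2w("top",(245+u/3.7-.36,120+v/3.7-.36),z)
h=f(161,126,.215);i=(f(265,132,.235)+f(341,140,.235))/2;o=(f(518,165,.245)+f(593,178,.245))/2
print(h,i,o)
for a in (h,i): print(np.linalg.norm((o-a)[:2]),np.degrees(np.arctan2(*(o-a)[:2][::-1])))
print("corners FL,FR top z.19",f(32,75,.19),f(735,205,.19),f(780,160,.19))
for n,u,v,z in [("oil",433,203,.135),("tube",478,236,.16),("blank",396,298,.035),("brush",240,205,.03),("mug",502,311,.095)]: print(n,pix2w("top",(u,v),z)[:2])
```

```text
[0.69286402 0.05270461 0.215     ] [ 0.68460137 -0.02118804  0.235     ] [ 0.66647738 -0.14917583  0.245     ]
0.20359755990594927 -97.44659013223426
0.12926465804465875 -98.05990527273315
corners FL,FR top z.19 [0.72463533 0.12352079 0.19      ] [ 0.6610445  -0.25077335  0.19      ] [ 0.68557155 -0.2745107   0.19      ]
oil [ 0.61310454 -0.24083742]
tube [ 0.54502726 -0.32634618]
blank [ 0.41669449 -0.17942992]
brush [0.61557929 0.16754984]
mug [ 0.3948345  -0.39292074]
```

Request:
carry_out(
  deltas=[
    [0,-0.008,0,0,-0.0272,0,0.085],
    [0,-0.008,0,0,-0.0272,0,0.085],
    [0,-0.008,0,0,-0.0272,0,0.085],
    [0,-0.008,0,0,-0.0272,0,0.085],
    [0,-0.008,0,0,-0.0272,0,0.085],
    [0,-0.008,0,0,-0.0272,0,0.085],
    [0,-0.008,0,0,-0.0272,0,0.085],
    [0,-0.008,0,0,-0.0272,0,0.085],
    [0,-0.008,0,0,-0.0272,0,0.085],
    [0,-0.008,0,0,-0.0272,0,0.085],
  ],
)

```text
t: 0.98
tool_pos: [0.2201, 0.504, 0.3114]
eef_rot: [-90.0, 0.0, -7.9]
contact_force: [-0.2, 0.7, -0.8]
finger_gap: 0.0853
```

Request:
carry_out(
  deltas=[
    [0.0267,0,-0.0228,0,0,0,0.085],
    [0.0267,0,-0.0228,0,0,0,0.085],
    [0.0267,0,-0.0228,0,0,0,0.085],
    [0.0267,0,-0.0228,0,0,0,0.085],
    [0.0267,0,-0.0228,0,0,0,0.085],
    [0.0267,0,-0.0228,0,0,0,0.085],
    [0.0267,0,-0.0228,0,0,0,0.085],
    [0.0267,0,-0.0228,0,0,0,0.085],
    [0.0267,0,-0.0228,0,0,0,0.085],
    [0.0267,0,-0.0228,0,0,0,0.085],
  ],
)

```text
t: 1.82
tool_pos: [0.4536, 0.2395, 0.3112]
eef_rot: [-90.0, 0.0, -8.0]
contact_force: [-0.3, 0.7, 0.2]
finger_gap: 0.0852
```

Request:
carry_out(
  deltas=[
    [0.0267,0,-0.0228,0,0,0,0.085],
    [0.0267,0,-0.0228,0,0,0,0.085],
    [0.0267,0,-0.0228,0,0,0,0.085],
    [0.0267,0,-0.0228,0,0,0,0.085],
    [0.0267,0,-0.0228,0,0,0,0.085],
    [0.0267,0,-0.0228,0,0,0,0.085],
    [0.0267,0,-0.0228,0,0,0,0.085],
    [0.02,0,-0.0228,0,0,0,0.085],
    [0.01,0,-0.0228,0,0,0,0.085],
    [0,0,-0.0228,0,0,0,0.085],
  ],
)

```text
t: 2.65
tool_pos: [0.6373, -0.0166, 0.3091]
eef_rot: [-90.0, 0.1, -8.0]
contact_force: [-0.3, 0.1, 0.1]
finger_gap: 0.0848
```

Run:
```python
from h import *
from cell import get_image
c=camera_info("wrist");im=get_image("wrist");cv2.imwrite("pics/w1.png",im[:,:,::-1])
import pickle;pickle.dump(c,open("w1.pkl","wb"))
print(-c["R"].T@c["t"])
for X in [(.685,-.021,.235),(.666,-.149,.245),(.693,.053,.209)]: print(w2pix("wrist",np.array(X),c))
```

```text
[ 0.56930485 -0.00618875  0.45303902]
[326.91510193 319.22592277]
[131.3614094  323.87882778]
[426.21966277 299.20399208]
```

View pics/w1.png

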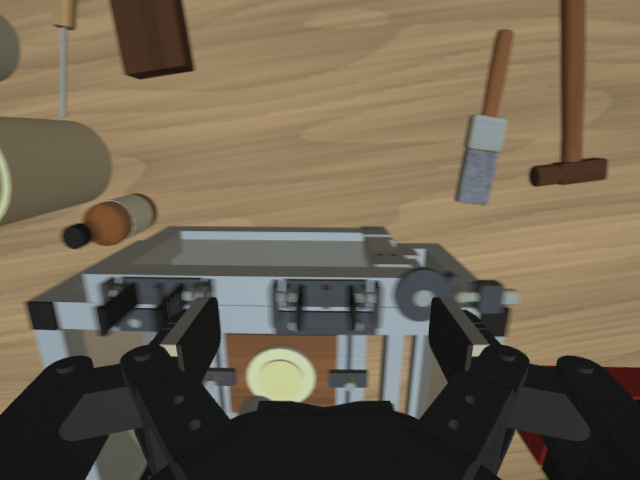

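The wrist view shows the inner paddles around (294,315) and (356,315), matching the prediction (327,319) for the catch middle. The outer paddles lie partly behind a finger, so I'll enlarge.

Run:
```python
import cv2
im=cv2.imread("pics/w1.png")[260:350,80:470]
cv2.imwrite("pics/c2.png",cv2.resize(im,None,fx=2,fy=2,interpolation=cv2.INTER_CUBIC))
```

```text
(no output)
```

View pics/c2.png

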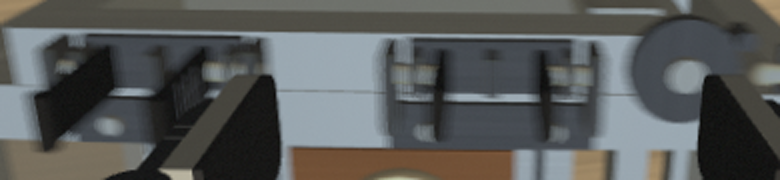

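Request:
carry_out(
  deltas=[
    [0.01,0,0,0,0,0,0.085],
    [0.018,0,0,0,0,0,0.085],
    [0.018,0,0.002,0,0,0,0.085],
    [0,0.01,0,0,0,0,0.085],
    [0,0.016,0,0,0,0,0.085],
    [0,0.016,0,0,0,0,0.085],
    [0,0.016,0,0,0,0,0.085],
    [0,0.016,0,0,0,0,0.085],
    [0,0.014,0,0,0,0,0.085],
    [0,0.008,0,0,0,0,0.085],
  ],
)

```text
t: 3.53
tool_pos: [0.681, -0.0192, 0.2131]
eef_rot: [-90.0, 0.1, -8.0]
contact_force: [-0.3, -0.1, -0.4]
finger_gap: 0.0853
```

Request:
carry_out(
  deltas=[
    [0,0,0,0,0,0,0.05],
    [0,0,0,0,0,0,0.05],
    [0,0,0,0,0,0,0.05],
    [0,0,0,0,0,0,0.05],
    [0,0,0,0,0,0,0.05],
    [0,0,0,0,0,0,0.05],
    [0,0,0,0,0,0,0.05],
    [0,0,0,0,0,0,0.05],
    [0,0,0,0,0,0,0.05],
    [0,0,0,0,0,0,0.05],
  ],
)

```text
t: 4.37
tool_pos: [0.6816, -0.0194, 0.2153]
eef_rot: [-90.0, 0.0, -8.0]
contact_force: [0.5, -0.0, 0.6]
finger_gap: 0.0501
```

Run:
```python
from h import *
from cell import get_image
c=camera_info("wrist");im=get_image("wrist")[200:420,160:500,::-1]
cv2.imwrite("pics/w2.png",cv2.resize(im,None,fx=2,fy=2))
```

```text
(no output)
```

View pics/w2.png

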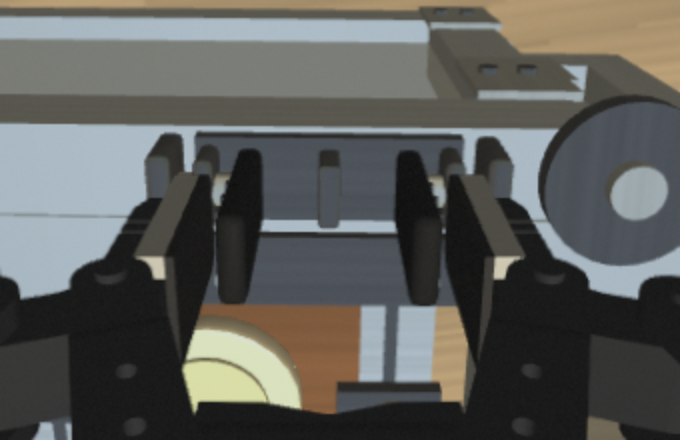

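The fingers flank the inner paddles evenly (paddles at crop (237,230) and (420,230), pads at about (185,260) and (475,260)), so I'll squeeze.

Request:
carry_out(
  deltas=[
    [0,0,0,0,0,0,0.015],
    [0,0,0,0,0,0,0.015],
    [0,0,0,0,0,0,0.015],
    [0,0,0,0,0,0,0.015],
    [0,0,0,0,0,0,0.015],
    [0,0,0,0,0,0,0.015],
    [0,0,0,0,0,0,0.015],
    [0,0,0,0,0,0,0.015],
    [0,0,0,0,0,0,0.015],
    [0,0,0,0,0,0,0.015],
  ],
  squeeze=40,
)

```text
t: 5.25
tool_pos: [0.6818, -0.0195, 0.2165]
eef_rot: [-90.0, -0.1, -8.0]
contact_force: [-0.6, -0.4, 6.7]
finger_gap: 0.0157
```

Request:
carry_out(
  deltas=[
    [0,0,0,0,0,0,0.015],
    [0,0,0,0,0,0,0.015],
    [0,0,0,0,0,0,0.015],
    [0,0,0,0,0,0,0.015],
    [0,0,0,0,0,0,0.015],
    [0,0,0,0,0,0,0.015],
    [0,0,0,0,0,0,0.015],
    [0,0,0,0,0,0,0.015],
    [0,0,0,0,0,0,0.015],
    [0,0,0,0,0,0,0.015],
  ],
)

```text
t: 6.08
tool_pos: [0.6818, -0.0195, 0.2165]
eef_rot: [-90.0, -0.1, -8.0]
contact_force: [0.0, -1.1, 5.8]
finger_gap: 0.0154
```

Run:
```python
from h import *
from cell import get_image
c=camera_info("wrist");im=get_image("wrist")[200:420,160:500,::-1]
cv2.imwrite("pics/w3.png",cv2.resize(im,None,fx=2,fy=2))
```

```text
(no output)
```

View pics/w3.png

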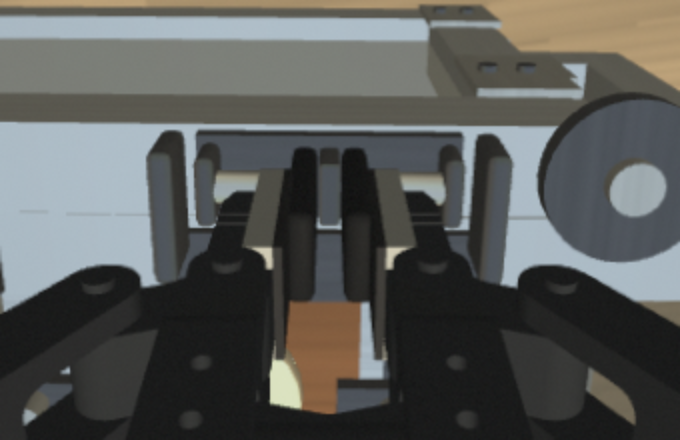

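The inner paddles are now up against the centre stop block on both sides (crop (303,220) and (355,220)). Next I'll release, lift and move 130 mm along the rail to the outer catch.

Request:
carry_out(
  deltas=[
    [0,0,0,0,0,0,0.085],
    [0,0,0,0,0,0,0.085],
    [0,0,0,0,0,0,0.085],
    [0,0,0,0,0,0,0.085],
    [0,0,0,0,0,0,0.085],
    [0,-0.005,0,0,0,0,0.085],
    [0,-0.01,0,0,0,0,0.085],
    [0,-0.01,0,0,0,0,0.085],
    [0,-0.01,0,0,0,0,0.085],
    [0,-0.01,0,0,0,0,0.085],
  ],
)

```text
t: 6.97
tool_pos: [0.6815, -0.0194, 0.2612]
eef_rot: [-90.0, -0.0, -8.0]
contact_force: [-0.9, 0.3, 0.1]
finger_gap: 0.085
```

Request:
carry_out(
  deltas=[
    [0,-0.005,-0.01,0,0,0,0.085],
    [0,0,-0.02,0,0,0,0.085],
    [0,0,-0.02,0,0,0,0.085],
    [0,0,-0.02,0,0,0,0.085],
    [0,0,-0.02,0,0,0,0.085],
    [0,0,-0.02,0,0,0,0.085],
    [0,0,-0.015,0,0,0,0.085],
    [0,0,-0.005,0,0,0,0.085],
    [0,0,0,0,0,0,0.085],
    [0,0,0,0,0,0,0.085],
  ],
)

```text
t: 7.8
tool_pos: [0.6635, -0.148, 0.2653]
eef_rot: [-90.0, 0.0, -8.0]
contact_force: [-0.5, 0.0, 0.3]
finger_gap: 0.0852
```

Request:
carry_out(
  deltas=[
    [0,0.005,0,0,0,0,0.085],
    [0,0.01,0,0,0,0,0.085],
    [0,0.01,0,0,0,0,0.085],
    [0,0.01,0,0,0,0,0.085],
    [0,0.008,0,0,0,0,0.055],
    [0,0.004,0,0,0,0,0.055],
    [0,0,0,0,0,0,0.055],
    [0,0,0,0,0,0,0.055],
    [0,0,0,0,0,0,0.055],
    [0,0,0,0,0,0,0.055],
  ],
)

```text
t: 8.63
tool_pos: [0.6637, -0.1481, 0.219]
eef_rot: [-90.0, -0.1, -8.0]
contact_force: [1.0, 0.1, -0.5]
finger_gap: 0.0552
```

Run:
```python
from h import *
from cell import get_image
c=camera_info("wrist");im=get_image("wrist")[200:420,160:560,::-1]
cv2.imwrite("pics/w4.png",cv2.resize(im,None,fx=2,fy=2))
```

```text
(no output)
```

View pics/w4.png

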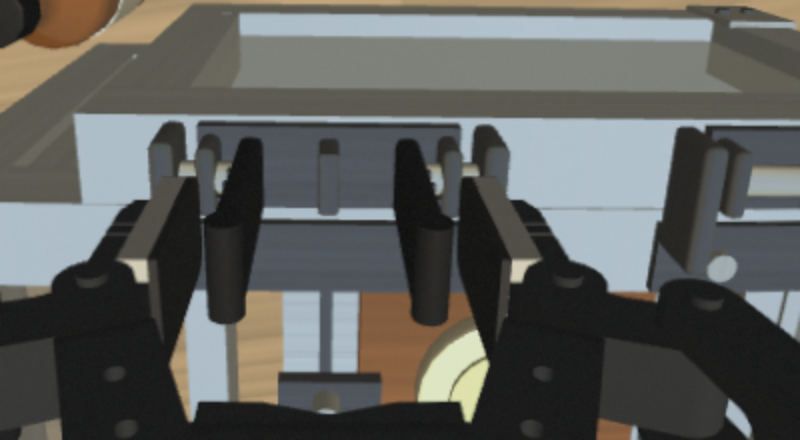

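The gripper is centred on the outer paddles (crop (232,250) and (420,250)). Squeezing.

Request:
carry_out(
  deltas=[
    [0,0,0,0,0,0,0.015],
    [0,0,0,0,0,0,0.015],
    [0,0,0,0,0,0,0.015],
    [0,0,0,0,0,0,0.015],
    [0,0,0,0,0,0,0.015],
    [0,0,0,0,0,0,0.015],
    [0,0,0,0,0,0,0.015],
    [0,0,0,0,0,0,0.015],
    [0,0,0,0,0,0,0.015],
    [0,0,0,0,0,0,0.015],
  ],
  squeeze=60,
)

```text
t: 9.52
tool_pos: [0.6639, -0.1483, 0.2199]
eef_rot: [-90.0, -0.2, -8.0]
contact_force: [0.0, 0.3, 8.0]
finger_gap: 0.0156
```

Run:
```python
from h import *
from cell import get_image,robot
im=get_image("wrist")[200:420,160:560,::-1]
cv2.imwrite("pics/w5.png",cv2.resize(im,None,fx=2,fy=2));print(robot.get_obs()["finger_gap"],robot.get_obs()["moment"])
```

```text
0.015862690663588603 [-0.02336062  0.01364696 -0.2400522 ]
```

View pics/w5.png

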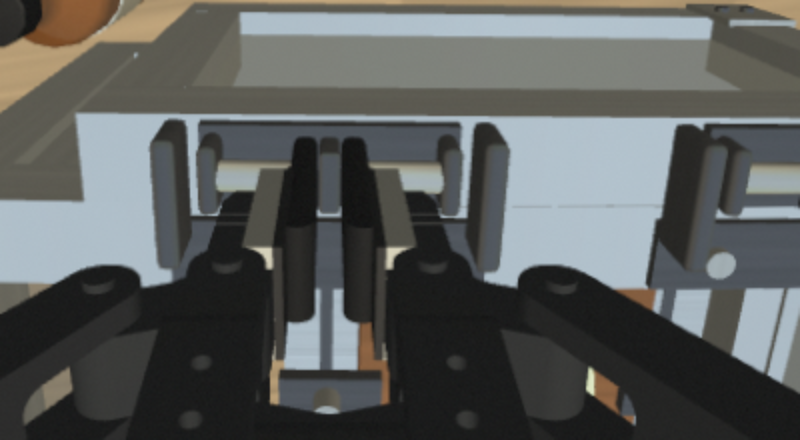

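Both outer paddles are fully in. Now the swing, an arc of radius 205 mm in tool axes, slowly at first while watching the force.

Request:
carry_out(
  deltas=[
    [-0.0041,0,0,0,0.02,0,0.015],
    [-0.0041,0,0,0,0.02,0,0.015],
    [-0.0041,0,0,0,0.02,0,0.015],
    [-0.0041,0,0,0,0.02,0,0.015],
    [-0.0041,0,0.0001,0,0.02,0,0.015],
    [-0.0041,0,0,0,0.02,0,0.015],
    [-0.0041,0,0.0001,0,0.02,0,0.015],
    [-0.0041,0,0,0,0.02,0,0.015],
    [-0.0041,0,0.0001,0,0.02,0,0.015],
    [-0.0041,0,0.0001,0,0.02,0,0.015],
  ],
)

```text
t: 10.4
tool_pos: [0.6245, -0.1381, 0.22]
eef_rot: [-89.9, -0.2, -19.5]
contact_force: [2.6, 2.6, 6.7]
finger_gap: 0.0157
```

Request:
carry_out(
  deltas=[
    [-0.0062,0,0.0001,0,0.03,0,0.015],
    [-0.0062,0,0.0001,0,0.03,0,0.015],
    [-0.0062,0,0.0001,0,0.03,0,0.015],
    [-0.0062,0,0.0001,0,0.03,0,0.015],
    [-0.0062,0,0.0001,0,0.03,0,0.015],
    [-0.0062,0,0.0001,0,0.03,0,0.015],
    [-0.0062,0,0.0001,0,0.03,0,0.015],
    [-0.0062,0,0.0001,0,0.03,0,0.015],
    [-0.0062,0,0.0001,0,0.03,0,0.015],
    [-0.0062,0,0.0001,0,0.03,0,0.015],
  ],
)

```text
t: 11.23
tool_pos: [0.5712, -0.1092, 0.2199]
eef_rot: [-89.8, -0.3, -36.7]
contact_force: [10.6, -1.6, 4.9]
finger_gap: 0.0156
```

Request:
carry_out(
  deltas=[
    [-0.0062,0,0.0001,0,0.03,0,0.015],
    [-0.0062,0,0.0001,0,0.03,0,0.015],
    [-0.0062,0,0.0001,0,0.03,0,0.015],
    [-0.0062,0,0.0001,0,0.03,0,0.015],
    [-0.0062,0,0.0001,0,0.03,0,0.015],
    [-0.0062,0,0.0001,0,0.03,0,0.015],
    [-0.0062,0,0.0001,0,0.03,0,0.015],
    [-0.0062,0,0.0001,0,0.03,0,0.015],
    [-0.0062,0,0.0001,0,0.03,0,0.015],
    [-0.0062,0,0.0001,0,0.03,0,0.015],
  ],
)

```text
t: 12.07
tool_pos: [0.5279, -0.0645, 0.2199]
eef_rot: [-89.7, -0.2, -53.9]
contact_force: [10.2, 5.2, 4.4]
finger_gap: 0.0161
```

Request:
carry_out(
  deltas=[
    [-0.0062,0,0.0002,0,0.03,0,0.015],
    [-0.0062,0,0.0002,0,0.03,0,0.015],
    [-0.0062,0,0.0002,0,0.03,0,0.015],
    [-0.0062,0,0.0002,0,0.03,0,0.015],
    [-0.0062,0,0.0002,0,0.03,0,0.015],
    [-0.0062,0,0.0002,0,0.03,0,0.015],
    [-0.0062,0,0.0002,0,0.03,0,0.015],
    [-0.0062,0,0.0002,0,0.03,0,0.015],
    [-0.0062,0,0.0002,0,0.03,0,0.015],
    [-0.0062,0,0.0002,0,0.03,0,0.015],
  ],
)

```text
t: 12.9
tool_pos: [0.5004, -0.0098, 0.2199]
eef_rot: [-89.6, -0.1, -71.1]
contact_force: [11.3, 0.5, 4.6]
finger_gap: 0.0157
```

Request:
carry_out(
  deltas=[
    [-0.0062,0,0.0002,0,0.03,0,0.015],
    [-0.0062,0,0.0002,0,0.03,0,0.015],
    [-0.0062,0,0.0002,0,0.03,0,0.015],
    [-0.0062,0,0.0002,0,0.03,0,0.015],
    [-0.0062,0,0.0002,0,0.03,0,0.015],
    [-0.0062,0,0.0002,0,0.03,0,0.015],
    [-0.0062,0,0.0002,0,0.03,0,0.015],
    [-0.0062,0,0.0002,0,0.03,0,0.015],
    [-0.0062,0,0.0002,0,0.03,0,0.015],
    [-0.0062,0,0.0002,0,0.03,0,0.015],
  ],
)

```text
t: 13.73
tool_pos: [0.4902, 0.0507, 0.2199]
eef_rot: [-89.7, -0.1, -88.3]
contact_force: [9.2, -3.5, 5.0]
finger_gap: 0.0154
```

Request:
carry_out(
  deltas=[
    [-0.0052,0,0.0002,0,0.025,0,0.015],
    [-0.0052,0,0.0002,0,0.025,0,0.015],
    [-0.0042,0,0.0002,0,0.02,0,0.015],
    [-0.0042,0,0.0002,0,0.02,0,0.015],
    [-0.0042,0,0.0002,0,0.02,0,0.015],
    [-0.0021,0,0.0002,0,0.01,0,0.015],
    [0,0,0,0,0,0,0.015],
    [0,0,0,0,0,0,0.015],
    [0,0,0,0,0,0,0.015],
    [0,0,0,0,0,0,0.015],
  ],
)

```text
t: 14.57
tool_pos: [0.4913, 0.0753, 0.2199]
eef_rot: [-89.7, -0.0, -95.2]
contact_force: [7.1, -3.7, 6.8]
finger_gap: 0.0157
```

Request:
carry_out(
  deltas=[
    [0,0,0,0,0,0,0.015],
    [0,0,0,0,0,0,0.015],
    [0,0,0,0,0,0,0.015],
    [0,0,0,0,0,0,0.015],
    [0,0,0,0,0,0,0.015],
    [0,0,0,0,0,0,0.015],
    [0,0,0,0,0,0,0.015],
    [0,0,0,0,0,0,0.015],
    [0,0,0,0,0,0,0.015],
    [0,0,0,0,0,0,0.015],
  ],
)

```text
t: 15.4
tool_pos: [0.4913, 0.0753, 0.2199]
eef_rot: [-89.7, -0.0, -95.1]
contact_force: [7.0, -3.9, 7.0]
finger_gap: 0.0158
```

Run:
```python
from h import *
from cell import get_image
a=get_image("top")[0:360,180:560,::-1];b=get_image("side")[100:460,220:640,::-1]
cv2.imwrite("pics/f.png",np.hstack([a,b]))
```

```text
(no output)
```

View pics/f.png

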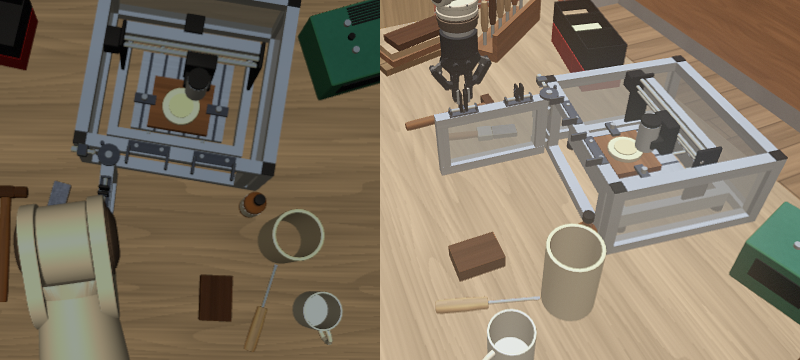

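Both views show the gate standing square to the front with the gripper on the outer catch (side crop (462,95)). The bystanders in view look undisturbed, so I'm handing in.

Run:
```python
from cell import robot,ticket
o=robot.get_obs();print(o["t"],o["contact_force"],o["finger_gap"])
print(ticket.finish_job())
```

```text
15.5 [ 6.10751448 -3.63277074  6.95999365] 0.015529180105415789
the job is handed in; nothing more can be done
None
```

The gate is open at about 1.52 rad (87°) and the arm is still holding it there by the squeezed outer catch; I handed the job in at 15.5 s. I squeezed the inner catch fully in, then the outer one, and swung the gate on its arc past the detent.

**Last checks:**
- **Gate:** the last two readings, 0.8 s apart, showed the arm standing still. The wrist force was about 10 N in total, with about 4 N of it from the gate's spring. The 1.52 rad comes from the tool's turn, as the gate's own angle cannot be read directly.
- **Catches:** the wrist pictures showed all four paddles against their stop blocks.
- **Bystanders:** in the last pictures the things on the bench look undisturbed. The arm hides most of the brush from above, and I judged them by eye without measuring their shifts.
- **One reading that disagreed:** the finger opening read 15.5 mm where a fully squeezed pair should measure 18 mm. I put this down to the gauge or the pads, since the pictures showed the paddles between the fingers.
- **Upward push:** about 7 N also pushed up on the fingers while they gripped. I did not trace the cause, and it is well under the limits.

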